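Load and clamp a filter housing

ROBOT

A 7-joint arm with a two-finger parallel gripper is mounted at the origin on the work surface. World frame = base frame: x ahead of the robot, y to its left, z up, the work surface at z = 0. Lengths are in m, angles in rad, forces in N, time in s.
With the tool pointing down it reaches from about 0.425 to 1.025 m from the base axis. Payload 9.4 kg.
Tool frame: the origin (TCP) lies midway between the tips of the shut fingers; the grasp point (between the pads) lies 19 mm behind it; z points along the fingers, y is the direction in which the jaws open and shut (so a half turn about z gives the same grasp; the last joint's range is limited). The gripper opens to 93 mm and grips with 3 to 60 N. Pads are 15 mm wide; open, the fingers measure 128 mm over their backs; the gripper's body (75 mm by 188 mm) begins 65 mm behind the grasp point.
Start: joints at [1.189, 0.599, -0.003, 1.599, 0.002, 0.943, -0.08], TCP at [0.218, -0.692, 0.219] pointing down, gripper open.
Joint ranges: [-2.57, 2.57], [-0.35, 1.97], [-1.29, 1.29], [0.11, 2.56], [-1.05, 4.19], [0.11, 1.86], [-2.63, 2.63]. Speed limits (rad/s): [2.22, 2.22, 3.01, 3.01, 3.14, 3.14, 3.14].

INTERFACE

Orientations are given as a unit quaternion [w, x, y, z].
In Python, from station import r, read_camera gives the robot as it stands.
- The arm moves only by the shell command python3 -m inch 'ROWS' [OPENING] [FORCE]. ROWS is text: rows parted by semicolons, each of 4 numbers parted by spaces: the shift along the tool's x, y, z in cm, then the turn about the tool's z in degrees. In form: tx ty tz twist; .... A call has 1 to 10 rows; each row shifts and turns the pose as measured when the row begins, along the tool's axes as they then stand; what a row does not reach is not made up. A row lasts 1/8 s, in which the tool goes at most 62.5 mm and 10.7 degrees, less where a joint would pass 70% of its speed; a pose out of reach is approached as far as the arm can. A call with a gripper value outside its range is refused whole. OPENING is the finger opening in cm, from 0 to 9.3, set as the call begins (- or left out, the last holds). The fingers move at their own pace and stop on an object; FORCE is the grip in N (left out, the last holds). Time passes only in rows, so rows that do not move let the fingers close. It gives the time, the measured TCP pose, the force and the opening at its end, in the units of the state.
- r.state(): the state, without advancing time (a new reading comes with each control period).
- read_camera(name): name is "scene" or "top"; returns a dict with "frame" (420x560x3 uint8, red, green, blue), "K" (3x3 intrinsics, pixels), "D" ([k1, k2, p1, p2, k3] as OpenCV has them; the pictures are not rectified), "world_from_camera" (4x4, takes a point from camera to world coordinates). Camera axes: x right, y down, z forward; pixel columns grow to the right and rows downward; lengths in m; the calibration is good to about 2 mm. A picture is of the moment at which its call begins. There is no depth.
- r.sign_off(): hands the job in, once; it reports no verdict.
The state is a dict: "t": time; "joints": joint angles; "joint_velocities": joint speeds; "joint_torque": joint torques, N m; "tcp_pos": TCP position; "ee_rot": TCP orientation; "contact_force": force on the tool from outside, world axes, zero at the start; "ft_torque": the same for the moment, N m; "finger_gap": opening from 0.0 (shut) to 1.0 (fully open).
Only numpy, scipy, OpenCV 4.12 (cv2) and the standard library are available. Lean on these libraries where they do the work, as an engineer would, in place of code of your own. Each camera call takes 0.05 s, during which the arm holds its last target.

TASK

Load the white filter housing: drop the green-rimmed filter disc in first, lying flat on the rubber seat, then the orange spacer ring flat on top of it. Then put the steel retaining ring in with its brass pins through the two slots in the rim and turn it clockwise (seen from above) fully home, so that it clamps the stack and stays locked when let go. Leave the three culture dishes where they are.

Things in the scene. Friction and masses are not known exactly. Their poses are not given: they have to be found in the camera images.
- barrel_mouth (a point): Centre of the filter housing's mouth, at rim height, 54 mm above the table. Fixed upright white barrel, 76 mm outside diameter, blue inner rim, on a 120 x 104 x 6 mm foot plate. z up; x points through one slot of the rim, the other slot is at -x. Bore 50 mm with a 3 mm lead-in chamfer. The rubber seat lies 42 mm below the rim; over filter and spacer the ring's underside rests 14 mm below the rim.
- barrel_slot (a point): Middle of the slot at +x, at rim height, 29 mm from the axis; a red mark on the white rim stands at each slot. Both slots are 45 degrees wide and reach out to 65 mm diameter, so the pins pass freely. Anticlockwise of its slot a pin meets a wall.
- barrel_ledge (a point): Point on the blue ledge clockwise (from above) of the +x slot, 29 mm from the axis; a like ledge follows the -x slot. Turned clockwise, a pin goes under the ledge, is forced down over the first 45 degrees, then runs level to a dead stop 76 degrees (1.33 rad) from mid-slot. The ring must sink 3.5 mm from where it rests on the spacer: turning drives it down, or press it down 4 to 4.5 mm and turn.
- seat (a joint): How far the sprung rubber seat at the bottom of the housing is pressed down, in m: 0 free, at most 0.006. It stays at 0 under the weight of the parts alone; first moves at 4.2 N, then 0.7 N per mm. About 0.003 when the ring is locked over the full stack.
- filter_c (a point): Centre (half-way up) of the filter: solid disc, 46 mm diameter, 14 mm high, edges chamfered 1.5 mm, green rim, white top, about 45 g, flat on the table, z up. Best held by its rim with the fingertips only 5 to 9 mm below its top, started in the bore and let go: it drops to the seat.
- spacer_c (a point): Centre (half-way up) of the spacer: orange plastic ring, 46 mm outside, 30 mm inside diameter, 14 mm high, 40 g, lying flat on the table, z up. Held like the filter, by its outside.
- clamp_grip (a point): Point in the grip bar of the steel retaining ring, 30 mm above its underside, on its axis. Ring 46 mm outside, 10 mm high, about 110 g, on the table, z up. Black upright bar across it, 42 mm long (x), 14 mm thick (y), 10 to 42 mm above the underside, red line on top. Brass pins, 6 mm thick, stick out at +x and -x, 5 mm above the underside, 61 mm over their ends. A half turn makes no difference.
- dish_red_c (a point): Centre of the red culture dish: round, 90 mm diameter, 16 mm high, lying on the table; leave it alone.
- dish_yellow_c (a point): Centre of the yellow culture dish, same size; leave it alone.
- dish_cream_c (a point): Centre of the cream culture dish, same size; leave it alone.

How it is judged:
On the way, in this order (a step that is already met when the one before it is completed fails the run):
1. the filter disc lies flat on the seat, down in the housing (horizontal distance between filter_c and barrel_mouth below 0.005 m and z of filter_c in the frame of barrel_mouth below -0.0325 m and angle between filter_c's own z axis and vertical below 0.12 rad), for 0.2 s.
2. the spacer ring lies flat on the filter in the housing (horizontal distance between spacer_c and barrel_mouth below 0.005 m and z of spacer_c in the frame of barrel_mouth below -0.0185 m and angle between spacer_c's own z axis and vertical below 0.12 rad), for 0.2 s.
At the end, for the whole second after the job is handed in: Filter on the seat (over 32.5 mm below the rim) and spacer on it, both within 5 mm of the axis; retaining ring above them, within 6 mm of the axis, upright within 0.12 rad, turned over 1.05 rad from the slots; seat pressed down over 1.8 mm and at rest (horizontal distance between each of filter_c, spacer_c and barrel_mouth below 0.005 m and z of filter_c in the frame of barrel_mouth below -0.0325 m and z of spacer_c in the frame of filter_c above 0.011 m and horizontal distance between clamp_grip and barrel_mouth below 0.006 m and angle between clamp_grip's own z axis and vertical below 0.12 rad and angle between the x axis of clamp_grip and the x axis of barrel_mouth, either way round above 1.05 rad and value of joint seat above 0.0018 m and velocity of joint seat below 0.005 m/s); the robot touches nothing.
It fails at once if a culture dish is shifted by more than 20 mm (distance of any of dish_red_c, dish_yellow_c, dish_cream_c from where it was at the start of the episode above 0.02 m).
It also fails if it takes over 72 s, if anything falls off the work surface, if the arm or the gripper's body presses on something with over 40 N, if the wrist force passes 120 N, or if a joint passes its speed limit or range.

## Working session

There is one attempt and no reset: what is moved stays moved. The work goes in short steps, Python scripts to look and compute and a shell command to move; the robot and the scene stay as the last step left them, time stands still between calls to the robot, and variables do not carry over. Pictures are saved under pics/ and viewed, and the job is handed in when it is done.

```bash
ls; mkdir -p pics
python3 - <<'E'
from station import r, read_camera
import cv2,numpy as np
print(r.state())
for n in("scene","top"):
    c=read_camera(n); cv2.imwrite(f"pics/{n}0.png",c["frame"][:,:,::-1]); print(n,c["K"],c["D"],c["world_from_camera"])
E
```

```text
pics
{'t': 0.0, 'joints': array([ 1.18929033,  0.60010198, -0.00255766,  1.60012144,  0.00179653,
        0.94286927, -0.07976559]), 'joint_velocities': array([-0.00130068,  0.00063983, -0.0005591 ,  0.0004199 , -0.00078354,
       -0.0006655 , -0.00058114]), 'joint_torque': array([-3.66799068e-04, -7.65067792e+01,  1.49743460e+00, -2.52346194e+01,
       -5.23670053e-02,  1.68851728e-02,  1.84625633e-04]), 'tcp_pos': array([ 0.21742897, -0.69113001,  0.21777948]), 'ee_rot': array([-7.27872240e-04,  9.88401044e-01,  1.51864462e-01, -1.76177592e-04]), 'contact_force': array([-0.40107132,  0.66057188,  0.25212047]), 'ft_torque': array([-0.0125434 ,  0.03463016,  0.02211087]), 'finger_gap': 1.0007923197920126}
scene [[525.91488128   0.         282.03614094]
 [  0.         525.91488128 204.81180183]
 [  0.           0.           1.        ]] [-0.10150739  0.          0.          0.          0.        ] [[-0.11565643  0.78436562 -0.60942118  1.24908734]
 [ 0.99314229  0.1018708  -0.05736483  0.06118812]
 [ 0.01708722 -0.61187656 -0.79076868  0.88736886]
 [ 0.          0.          0.          1.        ]]
top [[389.7335564    0.         273.87535079]
 [  0.         389.7335564  211.85785289]
 [  0.           0.           1.        ]] [0.00318978 0.         0.         0.         0.        ] [[-0.01416744 -0.98958607  0.14324346  0.49169023]
 [-0.99975835  0.01642751  0.01460746 -0.02121756]
 [-0.01680847 -0.1430019  -0.98957968  0.79815704]
 [ 0.          0.          0.          1.        ]]
```

View pics/scene0.png

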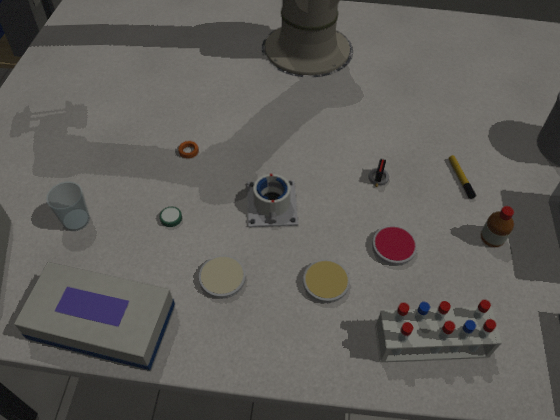

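View pics/top0.png

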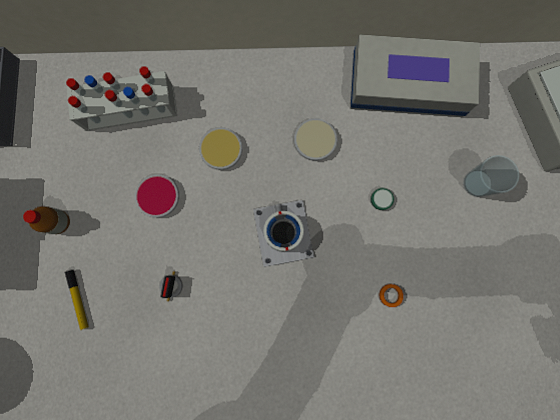

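The scene view shows the filter at (171,216), the spacer at (188,149), the ring at (380,172) and the barrel at (272,192). In the top view they are at (383,199), (392,295), (170,286) and (284,231). Next I'll make zoomed crops and measure.

```bash
cat > h.py <<'E'
import cv2,numpy as np
from station import r, read_camera
def cast(c,uv,z):
    p=cv2.undistortPoints(np.array(uv,float).reshape(-1,1,2),c["K"],np.array(c["D"])).reshape(-1,2)
    T=c["world_from_camera"]; d=np.c_[p,np.ones(len(p))]@T[:3,:3].T; o=T[:3,3]
    return o+d*((z-o[2])/d[:,2])[:,None]
def mask(c,box,f):
    h=cv2.cvtColor(c["frame"],cv2.COLOR_RGB2HSV).astype(int); m=np.zeros(h.shape[:2],bool)
    x0,y0,x1,y1=box; m[y0:y1,x0:x1]=f(h[y0:y1,x0:x1]); return m.astype(np.uint8)
def proj(c,P):
    T=np.linalg.inv(c["world_from_camera"]); return cv2.projectPoints(np.array(P,float).reshape(-1,1,3),cv2.Rodrigues(T[:3,:3])[0],T[:3,3],c["K"],np.array(c["D"]))[0].reshape(-1,2)
def crop(c,u,v,h=25,k=8): 
    return cv2.resize(c["frame"][v-h:v+h,u-h:u+h,::-1],None,fx=k,fy=k,interpolation=cv2.INTER_NEAREST)
E
python3 - <<'E'
from h import *
S=read_camera("scene");T=read_camera("top")
a=[crop(S,171,216,24,5),crop(S,188,149,24,5),crop(S,380,174,24,5)]
b=[crop(T,383,199,24,5),crop(T,392,295,24,5),crop(T,170,286,24,5)]
cv2.imwrite("pics/c1.png",np.vstack([np.hstack(a),np.hstack(b)]))
cv2.imwrite("pics/c2.png",np.hstack([crop(S,272,195,32,6),crop(T,284,233,32,6)]))
E
```

```text
(no output)
```

View pics/c1.png

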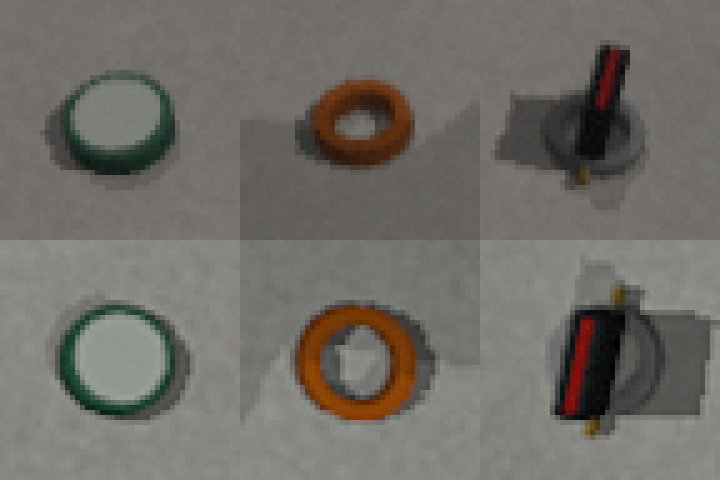

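View pics/c2.png

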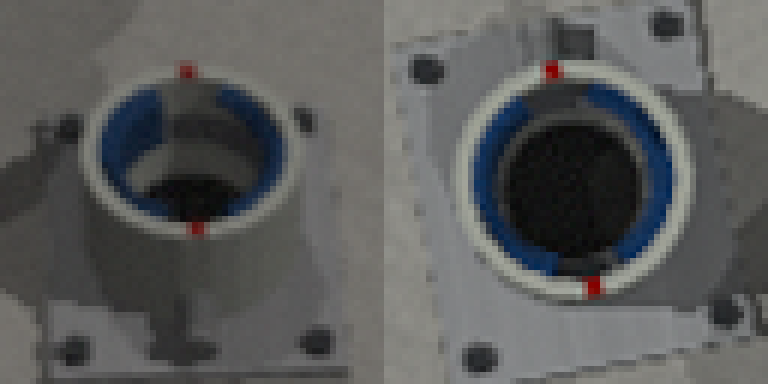

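Both views resolve everything. The barrel's red marks are at the rim's top and bottom, and the ring's red line and both pins show in the top view. Now I'll measure.

```bash
cat > meas.py <<'E'
from h import *
S=read_camera("scene");T=read_camera("top")
red=lambda h:((h[...,0]<8)|(h[...,0]>172))&(h[...,1]>150)&(h[...,2]>80)
org=lambda h:(h[...,0]>4)&(h[...,0]<18)&(h[...,1]>140)&(h[...,2]>60)
grn=lambda h:(h[...,0]>60)&(h[...,0]<95)&(h[...,1]>100)
blue=lambda h:(h[...,0]>100)&(h[...,0]<125)&(h[...,1]>120)
brass=lambda h:(h[...,0]>12)&(h[...,0]<28)&(h[...,1]>120)
def comps(c,box,f,amin=2):
    n,l,st,ce=cv2.connectedComponentsWithStats(mask(c,box,f),connectivity=8)
    return [(ce[i],st[i,4]) for i in range(1,n) if st[i,4]>=amin]
def b(u,v,h): return (u-h,v-h,u+h,v+h)
def hullc(c,box,f):
    ys,xs=np.nonzero(mask(c,box,f)); m=cv2.moments(cv2.convexHull(np.c_[xs,ys].astype(np.int32)))
    return m["m10"]/m["m00"],m["m01"]/m["m00"]
np.set_printoptions(precision=4,suppress=True)
def inner(c,box,f): # largest hole inside coloured ring
    cs,hi=cv2.findContours(mask(c,box,f),cv2.RETR_CCOMP,cv2.CHAIN_APPROX_NONE)
    hs=[k for k,h in zip(cs,hi[0]) if h[3]>=0]; k=max(hs,key=cv2.contourArea); m=cv2.moments(k); return m["m10"]/m["m00"],m["m01"]/m["m00"]
for n,c,fi,sp,cl,ba in(("scene",S,(171,216),(188,149),(380,172),(272,195)),("top",T,(383,199),(392,295),(170,286),(284,233))):
    print(n)
    for zz,fn in((.014,inner),(.007,hullc)):
        try: print(" filter",fn.__name__,cast(c,fn(c,b(*fi,20),grn),zz))
        except Exception as e: print(e)
    print(" spacer hull",cast(c,hullc(c,b(*sp,20),org),.007 if n=="scene" else .010))
    m=mask(c,b(*cl,22),red); ys,xs=np.nonzero(m); P=cast(c,np.c_[xs,ys],.042)
    ce=P.mean(0); v=np.linalg.svd(P-ce)[2][0]; print(" line",ce,np.degrees(np.arctan2(v[1],v[0])),len(P),np.ptp((P-ce)@v))
    for q,a in comps(c,b(*cl,22),brass): print(" pin",q,a,cast(c,q,.005))
    R=[q for q,a in comps(c,b(*ba,25),red)]; Q=cast(c,R,.054); print(" marks",R,Q, Q.mean(0), np.linalg.norm(Q[0]-Q[-1])); d=Q[0]-Q[-1];print(np.degrees(np.arctan2(d[1],d[0])))
    # rim: blue hull
    print(" blue",cast(c,hullc(c,b(*ba,25),blue),.054))
E
python3 meas.py
```

```text
scene
 filter inner [[ 0.6538 -0.2163  0.014 ]]
 filter hullc [[ 0.6368 -0.2271  0.007 ]]
 spacer hull [[ 0.4358 -0.236   0.007 ]]
 line [0.4602 0.2014 0.042 ] -10.567763141837087 16 0.031155110900305434
 pin [376.4 184.8] 5 [[0.4869 0.1969 0.005 ]]
 marks [array([271. , 174.5]), array([272.5, 200.5])] [[ 0.53   -0.0315  0.054 ]
 [ 0.5984 -0.0196  0.054 ]] [ 0.5642 -0.0256  0.054 ] 0.06944901610294783
-170.12031887036161
 blue [[ 0.5662 -0.0259  0.054 ]]
top
max() iterable argument is empty
 filter hullc [[ 0.6297 -0.2317  0.007 ]]
 spacer hull [[ 0.4362 -0.2379  0.01  ]]
 line [0.4598 0.2002 0.042 ] 169.36709913979774 46 0.03480160829949018
 pin [173.5 273. ] 6 [[0.4851 0.1949 0.005 ]]
 pin [168.  298.4] 10 [[0.4351 0.2048 0.005 ]]
 marks [array([279.6, 212.2]), array([286.2857, 247.8571])] [[ 0.5986 -0.0213  0.054 ]
 [ 0.5298 -0.0329  0.054 ]] [ 0.5642 -0.0271  0.054 ] 0.06972636428542557
9.580090121596996
 blue [[ 0.5633 -0.0272  0.054 ]]
```

```bash
cat > meas2.py <<'E'
from h import *
S=read_camera("scene");T=read_camera("top")
np.set_printoptions(precision=4,suppress=True)
def blob(c,box,f):
    m=mask(c,box,f); n,l,st,ce=cv2.connectedComponentsWithStats(m,connectivity=8); i=1+np.argmax(st[1:,4])
    return (l==i).astype(np.uint8),ce[i],st[i]
def hc(m):
    k=cv2.convexHull(np.argwhere(m)[:,::-1].astype(np.int32)); M=cv2.moments(k); return M["m10"]/M["m00"],M["m01"]/M["m00"]
for c,fi,sp in((S,(171,216),(188,149)),(T,(383,199),(392,295))):
    b=lambda p,h=16:(p[0]-h,p[1]-h,p[0]+h,p[1]+h)
    h=cv2.cvtColor(c["frame"],cv2.COLOR_RGB2HSV); print(h[fi[1],fi[0]],h[fi[1]-14,fi[0]-14])
    m,ce,st=blob(c,b(fi),lambda h:(h[...,0]>55)&(h[...,0]<100)&(h[...,1]>25)); hu=hc(m)
    print("green sil",st,cast(c,hu,.007))
    g=np.zeros_like(m);cv2.fillPoly(g,[cv2.convexHull(np.argwhere(m)[:,::-1].astype(np.int32))],1)
    wm=mask(c,b(fi),lambda h:(h[...,2]>150)&(h[...,1]<60))*g
    print("white",wm.sum(),cast(c,np.argwhere(wm)[:,::-1].mean(0),.014))
    m,ce,st=blob(c,b(sp),lambda h:(h[...,0]>3)&(h[...,0]<20)&(h[...,1]>110)); print("spacer",st,cast(c,hc(m),.007))
E
python3 meas2.py
```

```text
[ 45  12 128] [ 19  17 117]
green sil [159 206  23  21 170] [[ 0.6307 -0.2296  0.007 ]]
white 0 [[nan nan nan]]
spacer [178 141  20  17 222] [[ 0.4371 -0.237   0.007 ]]
[ 60  13 152] [ 35  11 136]
green sil [371 188  23  22 159] [[ 0.6301 -0.2317  0.007 ]]
white 212 [[ 0.6295 -0.231   0.014 ]]
spacer [379 284  24  23 277] [[ 0.436  -0.2388  0.007 ]]meas2.py:16: RuntimeWarning: Mean of empty slice.
  print("white",wm.sum(),cast(c,np.argwhere(wm)[:,::-1].mean(0),.014))
  ret = um.true_divide(
```

```bash
cat > go.py <<'E'
# usage: go.py x y z yaw_deg -> remaining shift in tool axes (cm) and twist
import sys,numpy as np
from station import r
from scipy.spatial.transform import Rotation as R
s=r.state(); q=s["ee_rot"]; M=R.from_quat([q[1],q[2],q[3],q[0]]).as_matrix()
yaw=np.degrees(np.arctan2(M[1,0],M[0,0])); tilt=np.degrees(np.arccos(-M[2,2]))
print("t %.2f"%s["t"],"tcp",s["tcp_pos"].round(4),"yaw %.1f tilt %.2f"%(yaw,tilt),"F",s["contact_force"].round(1),"T",s["ft_torque"].round(2),"gap mm %.1f"%(93*s["finger_gap"]),"q7 %.2f"%s["joints"][6])
if len(sys.argv)>3:
    d=np.array(list(map(float,sys.argv[1:4])))-s["tcp_pos"]
    print("shift cm",(M.T@d*100).round(2))
    if len(sys.argv)>4:
        ty=float(sys.argv[4]); print("twist",round(-((ty-yaw+180)%360-180),1))
        a=np.radians(ty); x=np.array([np.cos(a),np.sin(a),0]);y=np.array([np.sin(a),-np.cos(a),0])
        print("shift cm at target yaw",(100*x@d).round(2),(100*y@d).round(2),(-100*d[2]).round(2))
E
python3 -m inch '0 0 1 -10.5; 0 0 1 -10.5;0 0 1 -10.5;0 0 1 -10.5;0 0 1 -10.5' 7 15; python3 go.py 0.63 -0.2308 0.06 70
```

```text
t: 1.02
tcp_pos: [0.2181, -0.6921, 0.1682]
ee_rot: [0.001, 0.813, 0.582, -0.001]
contact_force: [-0.1, -0.1, -1.0]
finger_gap: 0.752
t 1.02 tcp [ 0.2181 -0.6921  0.1682] yaw 71.3 tilt 0.12 F [-0.1 -0.1 -1. ] T [-0.01 -0.07 -0.03] gap mm 69.9 q7 0.68
shift cm [56.94 24.17 10.73]
twist 1.3
shift cm at target yaw 57.43 22.93 10.82
```

```bash
python3 -m inch '5.2 2.2 0.8 0; 5.2 2.2 0.8 0; 5.2 2.2 0.8 0; 5.2 2.2 0.8 0; 5.2 2.2 0.8 0; 5.2 2.2 0.8 0; 5.2 2.2 0.8 0; 5.2 2.2 0.8 0; 5.2 2.2 0.8 0; 5.2 2.2 0.8 0'; python3 go.py 0.63 -0.2308 0.05
```

```text
t: 2.28
tcp_pos: [0.6014, -0.2663, 0.0841]
ee_rot: [0.003, 0.816, 0.578, -0.001]
contact_force: [0.3, -0.6, -0.3]
finger_gap: 0.754
t 2.27 tcp [ 0.6014 -0.2663  0.0841] yaw 70.7 tilt 0.40 F [ 0.3 -0.6 -0.3] T [-0.09 -0.1   0.04] gap mm 70.1 q7 -0.19
shift cm [4.32 1.5  3.4 ]
```

```bash
python3 -m inch '4.3 1.5 3.4 0; 0 0 0 0'; python3 go.py 0.63 -0.2308 0.008
python3 - <<'E'
from h import *
c=read_camera("scene"); cv2.imwrite("pics/f1.png",crop(c,171,205,45,7))
E
```

```text
t: 2.52
tcp_pos: [0.6347, -0.2236, 0.0488]
ee_rot: [0.003, 0.814, 0.581, 0.001]
contact_force: [-1.7, -0.6, -0.2]
finger_gap: 0.754
t 2.52 tcp [ 0.6347 -0.2236  0.0488] yaw 71.1 tilt 0.38 F [-1.7 -0.6 -0.2] T [-0.06  0.    0.02] gap mm 70.1 q7 -0.26
shift cm [-0.82 -0.24  4.08]
```

View pics/f1.png

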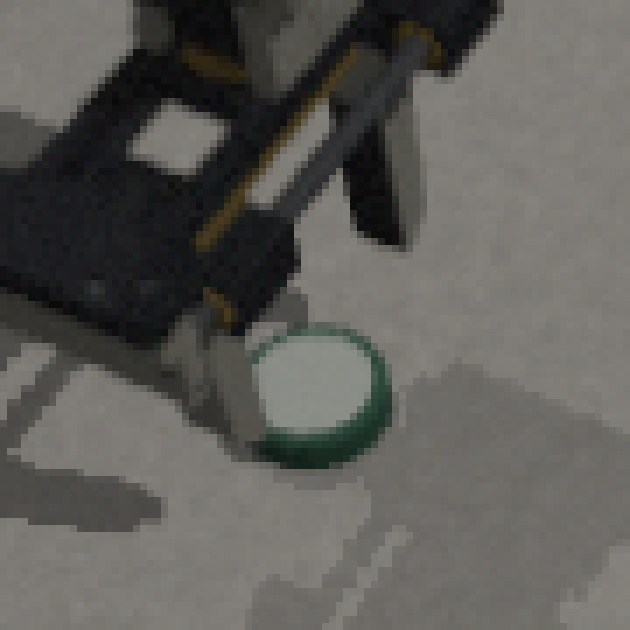

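The fingers straddle the filter, which is at (300,390) in the crop. I'll correct the overshoot and then descend.

```bash
python3 -m inch '-0.8 -0.25 1 0; 0 0 0 0; 0 0 0 0'; python3 go.py 0.63 -0.2308 0.008;python3 go.py 0.63 -0.2308 0.008
```

```text
t: 2.95
tcp_pos: [0.627, -0.2386, 0.0408]
ee_rot: [0.005, 0.816, 0.578, -0.0]
contact_force: [0.2, 0.9, 0.4]
finger_gap: 0.756
t 2.95 tcp [ 0.627  -0.2386  0.0408] yaw 70.6 tilt 0.62 F [0.2 0.9 0.4] T [-0.07 -0.05 -0.06] gap mm 70.3 q7 -0.26
shift cm [ 0.85 -0.01  3.28]
t 2.95 tcp [ 0.627  -0.2386  0.0408] yaw 70.6 tilt 0.62 F [0.2 0.9 0.4] T [-0.07 -0.05 -0.06] gap mm 70.3 q7 -0.26
shift cm [ 0.85 -0.01  3.28]
```

```bash
for i in 1 2 3; do python3 -m inch '0 0 0 0' >/dev/null; python3 go.py 0.63 -0.2308 0.008; done
```

```text
t 3.08 tcp [ 0.6268 -0.2396  0.0413] yaw 70.6 tilt 0.65 F [ 0.3  0.5 -0.1] T [-0.04 -0.04 -0.  ] gap mm 70.0 q7 -0.25
shift cm [ 0.95 -0.02  3.32]
t 3.20 tcp [ 0.6268 -0.24    0.0416] yaw 70.5 tilt 0.67 F [-0.3 -0.9 -0.5] T [-0.05 -0.07 -0.02] gap mm 69.6 q7 -0.25
shift cm [ 0.99 -0.03  3.35]
t 3.33 tcp [ 0.6269 -0.24    0.0418] yaw 70.5 tilt 0.69 F [-1.  -0.8 -0.4] T [-0.04 -0.06  0.01] gap mm 70.3 q7 -0.25
shift cm [ 1.   -0.05  3.38]
```

```bash
python3 -m inch '0.6 0 1 0; 0.3 0 0 0; 0 0 0 0' >/dev/null; python3 go.py 0.63 -0.2308 0.008;python3 -m inch '0 0 0 0' >/dev/null; python3 go.py 0.63 -0.2308 0.008
```

```text
t 3.70 tcp [ 0.6303 -0.2303  0.0308] yaw 70.6 tilt 0.66 F [1.  0.7 0.3] T [-0.04 -0.08  0.03] gap mm 69.7 q7 -0.27
shift cm [-0.05 -0.03  2.28]
t 3.83 tcp [ 0.6303 -0.2301  0.0307] yaw 70.6 tilt 0.65 F [-0.3 -0.   0.2] T [-0.09 -0.07  0.01] gap mm 70.2 q7 -0.27
shift cm [-0.06 -0.03  2.27]
```

```bash
python3 -m inch '0 0 1 0; 0 0 0.9 0; 0 0 0.3 0; 0 0 0 0; 0 0 0 0' >/dev/null; python3 go.py 0.63 -0.2308 0.008
```

```text
t 4.45 tcp [ 0.6302 -0.2307  0.0067] yaw 70.6 tilt 0.64 F [-1.1 -0.3 -0. ] T [-0.09 -0.05  0.03] gap mm 70.0 q7 -0.28
shift cm [-0.02 -0.01 -0.13]
```

```bash
python3 -m inch '0 0 -0.1 0; 0 0 0 0; 0 0 0 0; 0 0 0 0; 0 0 0 0; 0 0 0 0' 3 15 >/dev/null; python3 go.py 0.63 -0.2308 0.008
python3 - <<'E'
from h import *
c=read_camera("scene");d=read_camera("top"); cv2.imwrite("pics/f2.png",np.hstack([crop(c,171,205,45,4),crop(d,383,199,45,4)]))
E
```

```text
t 5.20 tcp [ 0.6304 -0.2308  0.0085] yaw 70.6 tilt 0.68 F [-0.3  0.2 -0.8] T [-0.08 -0.04 -0.01] gap mm 44.9 q7 -0.28
shift cm [-0.01 -0.04  0.05]
```

View pics/f2.png

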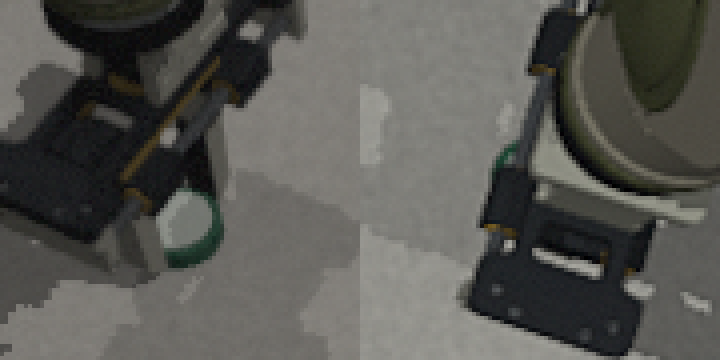

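Gripped: the gap is 44.9 mm, and the green disc is between the jaws at about (190,230) in the left crop. I'll lift it and carry it to the housing.

```bash
python3 -m inch '0 0 -1.5 0; 0 0 -3 0; 0 0 -3 0; 0 0 -0.5 0; 0 0 0 0' >/dev/null; python3 go.py 0.5642 -0.0263 0.085
```

```text
t 5.92 tcp [ 0.6299 -0.23    0.0933] yaw 70.6 tilt 0.72 F [-0.4  0.5  0.1] T [-0.    0.01 -0.02] gap mm 45.3 q7 -0.25
shift cm [ 17.03 -12.98   0.59]
```

```bash
python3 -m inch '3 -2.3 0 0; 4 -3 0 0; 4 -3 0 0; 3 -2.3 0.3 0; 2 -1.5 0 0; 0.7 -0.6 0 0; 0 0 0 0; 0 0 0 0' >/dev/null; python3 go.py 0.5642 -0.0263 0.072
```

```text
t 6.92 tcp [ 0.5617 -0.0272  0.0819] yaw 70.4 tilt 0.60 F [ 0.1 -1.2 -0. ] T [ 0.   -0.1   0.05] gap mm 45.1 q7 -0.57
shift cm [0.18 0.2  0.99]
```

```bash
python3 -m inch '0.2 0.2 0.5 0; 0 0 0.5 0; 0 0 0 0; 0 0 0 0' >/dev/null; python3 go.py 0.5642 -0.0263 0.056
python3 - <<'E'
from h import *
c=read_camera("scene");d=read_camera("top"); cv2.imwrite("pics/f3.png",np.hstack([crop(c,272,180,40,5),crop(d,284,233,40,5)]))
E
```

```text
t 7.42 tcp [ 0.565  -0.0289  0.0708] yaw 70.2 tilt 0.65 F [-0.8  0.4 -1.3] T [-0.03 -0.08  0.02] gap mm 45.2 q7 -0.58
shift cm [ 0.24 -0.17  1.48]
```

View pics/f3.png

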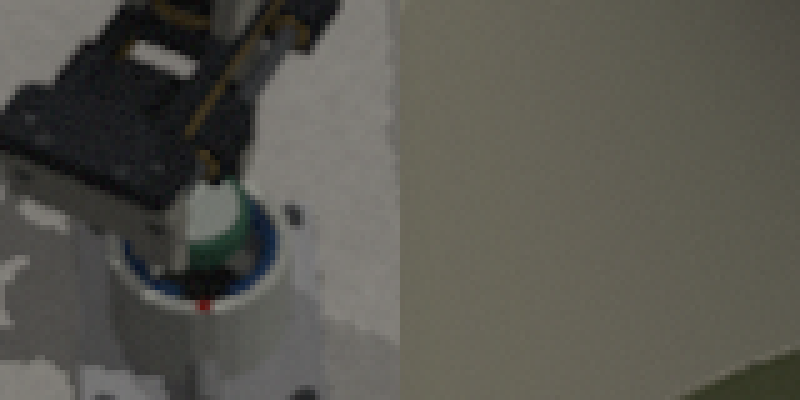

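The filter hangs over the mouth at (215,220) in the scene crop. I'll fine-correct and then descend.

```bash
python3 -m inch '0.2 -0.13 0 0; 0 0 0 0; 0 0 0 0; 0 0 0 0' >/dev/null; python3 go.py 0.5642 -0.0263 0.056
```

```text
t 8.03 tcp [ 0.5645 -0.026   0.0713] yaw 70.2 tilt 0.65 F [-0.6  0.6 -0.7] T [-0.01 -0.1  -0.03] gap mm 45.1 q7 -0.58
shift cm [-0.02 -0.03  1.53]
```

```bash
python3 -m inch '0 0 0.7 0; 0 0 0.5 0; 0 0 0.1 0; 0 0 0 0' >/dev/null; python3 go.py 0.5642 -0.0263 0.056
```

```text
t 8.53 tcp [ 0.5644 -0.0263  0.057 ] yaw 70.2 tilt 0.64 F [-0.5  0.4 -0.7] T [ 0.02 -0.16  0.02] gap mm 44.7 q7 -0.59
shift cm [-0.01 -0.02  0.1 ]
```

```bash
python3 -m inch '0 0 0 0; 0 0 0 0; 0 0 0 0; 0 0 -1 0; 0 0 -3 0; 0 0 -2 0; 0 0 0 0' 7 >/dev/null; python3 go.py 0.4365 -0.238 0.085
python3 - <<'E'
from h import *
c=read_camera("scene"); cv2.imwrite("pics/f4.png",crop(c,272,190,40,8))
E
```

```text
t 9.40 tcp [ 0.5647 -0.0255  0.1207] yaw 70.2 tilt 0.65 F [-0.4  1.1 -0. ] T [ 0.01 -0.04  0.  ] gap mm 69.8 q7 -0.56
shift cm [-24.3   -4.88   3.78]
```

View pics/f4.png

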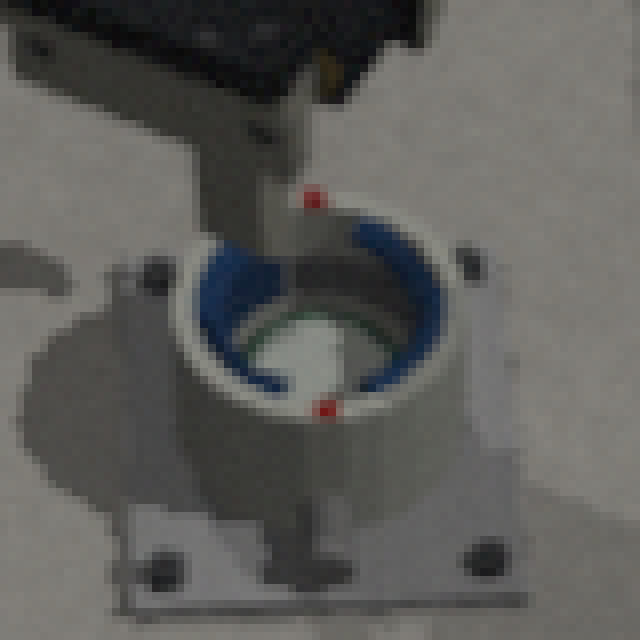

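The filter lies flat at the bottom: its white top, with an even green edge, is at about (320,350) in the crop. Next is the spacer.

```bash
python3 -m inch '-3 -0.6 0 0; -5 -1 0.5 0; -5 -1 1 0; -5 -1 1 0; -3 -0.6 0.6 0; -1.5 -0.3 0.5 0; 0 0 0 0; 0 0 0 0' >/dev/null; python3 go.py 0.4365 -0.238 0.05
```

```text
t 10.45 tcp [ 0.4426 -0.2246  0.0803] yaw 70.4 tilt 0.45 F [0.4 0.2 0.3] T [-0.02 -0.12 -0.03] gap mm 70.0 q7 -0.23
shift cm [-1.44 -0.13  3.04]
```

```bash
python3 -m inch '-0.9 -0.1 2 0; -0.4 0 1 0; 0 0 0 0; 0 0 0 0' >/dev/null; python3 go.py 0.4365 -0.238 0.008
python3 - <<'E'
from h import *
c=read_camera("scene");d=read_camera("top"); cv2.imwrite("pics/s1.png",np.hstack([crop(c,188,140,40,5),crop(d,392,295,40,5)]))
E
```

```text
t 10.95 tcp [ 0.4411 -0.2332  0.0507] yaw 70.8 tilt 0.41 F [ 1.2  0.4 -0.3] T [-0.01 -0.08  0.01] gap mm 70.0 q7 -0.23
shift cm [-0.58 -0.29  4.27]
```

View pics/s1.png

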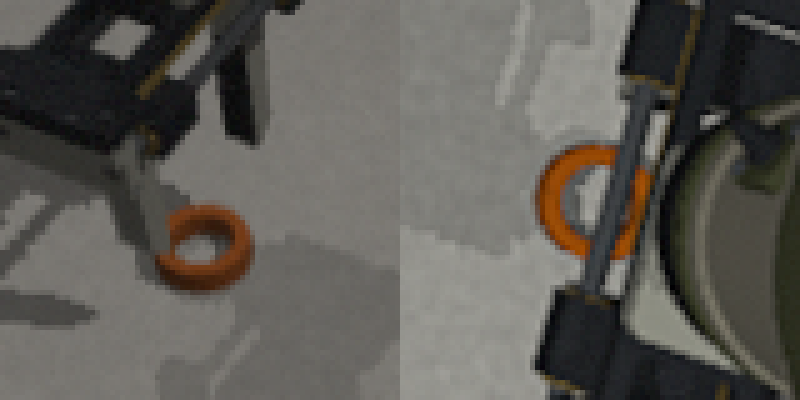

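The spacer lies between the jaws, at (205,245) in the scene crop and (595,200) in the top crop. I'll correct and go down.

```bash
python3 -m inch '-0.4 -0.2 1 0; -0.1 -0.05 0.8 0; 0 0 0 0; 0 0 0 0' >/dev/null; python3 go.py 0.4365 -0.238 0.008
```

```text
t 11.55 tcp [ 0.4368 -0.2378  0.0319] yaw 70.8 tilt 0.44 F [-0.6 -1.   0.2] T [-0.03 -0.1   0.02] gap mm 69.6 q7 -0.23
shift cm [-0.01 -0.04  2.39]
```

```bash
python3 -m inch '0 0 1 0; 0 0 0.9 0; 0 0 0.2 0; 0 0 0 0; 0 0 0 0' >/dev/null; python3 go.py 0.4365 -0.238 0.008
```

```text
t 12.18 tcp [ 0.437  -0.2378  0.0092] yaw 70.8 tilt 0.43 F [-0.1  0.5 -1. ] T [-0.03 -0.04  0.01] gap mm 70.0 q7 -0.24
shift cm [-0.03 -0.04  0.12]
```

```bash
python3 -m inch '0 0 0 0; 0 0 0 0; 0 0 0 0; 0 0 0 0; 0 0 0 0' 3 15 >/dev/null; python3 go.py 0.4365 -0.238 0.008
```

```text
t 12.80 tcp [ 0.4372 -0.238   0.0098] yaw 70.8 tilt 0.47 F [-0.   0.8 -0.5] T [-0.03 -0.07 -0.01] gap mm 44.1 q7 -0.24
shift cm [-0.02 -0.07  0.18]
```

Tips are a bit high (4 mm below the top), so I'll regrasp lower.

```bash
python3 -m inch '0 0 0 0; 0 0 0 0; 0 0 0.25 0; 0 0 0.15 0; 0 0 0 0; 0 0 0 0' 6 15 >/dev/null; python3 go.py 0.4365 -0.238 0.007; python3 -m inch '0 0 0 0; 0 0 0 0; 0 0 0 0; 0 0 0 0' 3 15 >/dev/null; python3 go.py 0.4365 -0.238 0.007
```

```text
t 13.55 tcp [ 0.4372 -0.238   0.0054] yaw 70.8 tilt 0.46 F [-0.7 -0.2  0.7] T [-0.05 -0.07  0.03] gap mm 60.0 q7 -0.25
shift cm [-0.02 -0.07 -0.16]
t 14.05 tcp [ 0.4373 -0.2381  0.0055] yaw 70.8 tilt 0.47 F [0.2 0.8 0.2] T [-0.08 -0.09 -0.05] gap mm 44.8 q7 -0.25
shift cm [-0.02 -0.07 -0.15]
```

```bash
python3 -m inch '0 0 -1.5 0; 0 0 -3 0; 0 0 -3 0; 0 0 -0.5 0; 0 0 0 0' >/dev/null; python3 go.py 0.5642 -0.0263 0.075 70.2
```

```text
t 14.68 tcp [ 0.4366 -0.2375  0.0903] yaw 70.8 tilt 0.51 F [ 0.1 -0.2 -0.4] T [-0.03 -0.07 -0.  ] gap mm 44.7 q7 -0.21
shift cm [24.15  5.09  1.39]
twist 0.6
shift cm at target yaw 24.19 4.85 1.53
```

```bash
python3 -m inch '3 0.6 0 0; 5 1 0 0; 5 1 0 0; 5 1.1 0.3 0; 3 0.7 0.2 0; 1.5 0.4 0.2 0; 0 0 0 0; 0 0 0 0' >/dev/null; python3 go.py 0.5642 -0.0263 0.07
```

```text
t 15.68 tcp [ 0.5555 -0.0378  0.0748] yaw 70.5 tilt 0.70 F [ 0.7 -0.4 -0.9] T [-0.03 -0.07  0.01] gap mm 44.8 q7 -0.55
shift cm [1.38 0.44 0.46]
```

```bash
python3 -m inch '0.8 0.25 0 0; 0.3 0.1 0.3 0; 0.1 0 0 0; 0 0 0 0; 0 0 0 0' >/dev/null; python3 go.py 0.5642 -0.0263 0.056
```

```text
t 16.30 tcp [ 0.5622 -0.0305  0.0717] yaw 70.3 tilt 0.76 F [1.1 0.8 0.2] T [-0.05 -0.08 -0.05] gap mm 44.7 q7 -0.57
shift cm [0.48 0.06 1.57]
```

```bash
python3 -m inch '0.35 0.04 0 0; 0.08 0 0 0; 0 0 0 0; 0 0 0 0' >/dev/null; python3 go.py 0.5642 -0.0263 0.056
```

```text
t 16.80 tcp [ 0.5641 -0.0262  0.0718] yaw 70.3 tilt 0.76 F [-0.6 -0.  -0.8] T [ 0.01 -0.05  0.03] gap mm 44.3 q7 -0.57
shift cm [0.02 0.02 1.58]
```

```bash
python3 -m inch '0 0 0.7 0; 0 0 0.6 0; 0 0 0.15 0; 0 0 0 0; 0 0 0 0' >/dev/null; python3 go.py 0.5642 -0.0263 0.056
```

```text
t 17.43 tcp [ 0.5637 -0.0265  0.0558] yaw 70.3 tilt 0.79 F [ 0.1  0.4 -1. ] T [-0.07 -0.04 -0.02] gap mm 44.5 q7 -0.58
shift cm [ 0.04  0.04 -0.02]
```

```bash
python3 -m inch '0 0 0 0; 0 0 0 0; 0 0 0 0; 0 0 -1 0; 0 0 -3 0; 0 0 -2 0; 0 0 0 0' 7 >/dev/null; python3 go.py 0.46 0.2003 0.12 169.2
python3 - <<'E'
from h import *
c=read_camera("scene"); cv2.imwrite("pics/s4.png",crop(c,272,190,40,8))
E
```

```text
t 18.30 tcp [ 0.5646 -0.0258  0.1195] yaw 70.3 tilt 0.75 F [ 0.4  0.1 -0.1] T [-0.08 -0.07 -0.02] gap mm 70.2 q7 -0.55
shift cm [ 17.75 -17.48  -0.22]
twist -98.9
shift cm at target yaw 14.51 20.25 -0.05
```

View pics/s4.png

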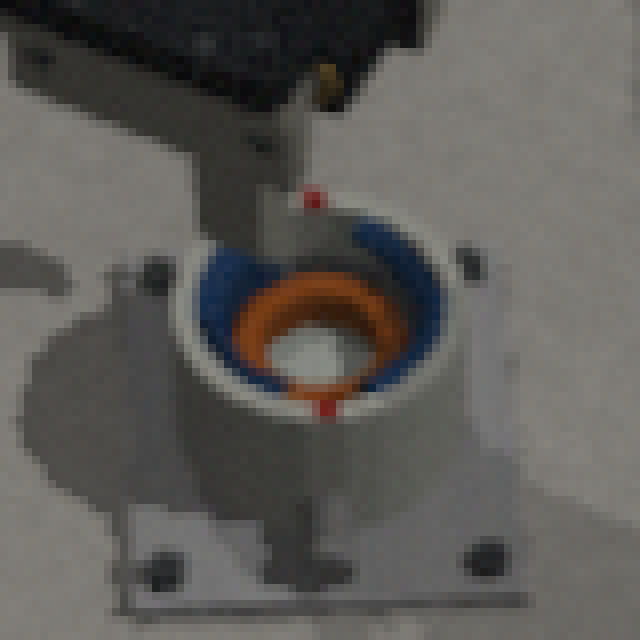

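The spacer sits flat, with an even orange ring at (320,335) in the crop. Now I'll turn the gripper and go for the ring.

```bash
python3 -m inch '0 0 0 -10.5; 0 0 0 -10.5; 0 0 0 -10.5; 0 0 0 -10.5; 0 0 0 -10.5; 0 0 0 -10.5; 0 0 0 -10.5; 0 0 0 -10.5; 0 0 0 -10.5; 0 0 0 0' 5 20 >/dev/null; python3 go.py 0.46 0.2003 0.09 169.2
```

```text
t 19.60 tcp [ 0.5592 -0.0254  0.11  ] yaw 167.0 tilt 1.27 F [-0.  -0.1 -0.8] T [ 0.03 -0.15 -0.08] gap mm 50.3 q7 0.71
shift cm [14.71 19.78  2.02]
twist -2.2
shift cm at target yaw 13.97 20.31 2.0
```

```bash
python3 -m inch '2 3 0 -2; 3.5 4.6 0 0; 3.5 4.6 0.3 0; 2.8 4 0.5 0; 1.3 2 0.5 0; 0.5 0.8 0 0; 0 0 0 0; 0 0 0 0' >/dev/null; python3 go.py 0.46 0.2003 0.07 169.2
```

```text
t 20.60 tcp [0.4627 0.1926 0.0942] yaw 167.0 tilt 1.42 F [ 0.3 -0.2 -0.5] T [ 0.02 -0.2  -0.07] gap mm 50.3 q7 0.23
shift cm [0.38 0.72 2.42]
twist -2.2
shift cm at target yaw 0.41 0.71 2.42
```

```bash
python3 -m inch '0.25 0.5 1 -2; 0.1 0.15 1 0; 0 0 0 0; 0 0 0 0' >/dev/null; python3 go.py 0.46 0.2003 0.0205 169.2
python3 - <<'E'
from h import *
c=read_camera("scene");d=read_camera("top"); cv2.imwrite("pics/r1.png",np.hstack([crop(c,380,165,40,5),crop(d,180,280,40,5)]))
E
```

```text
t 21.10 tcp [0.4609 0.1974 0.0723] yaw 168.8 tilt 1.47 F [-0.2  0.2 -0.5] T [ 0.04 -0.17 -0.03] gap mm 50.0 q7 0.21
shift cm [0.03 0.33 5.18]
twist -0.4
shift cm at target yaw 0.15 0.27 5.18
```

View pics/r1.png

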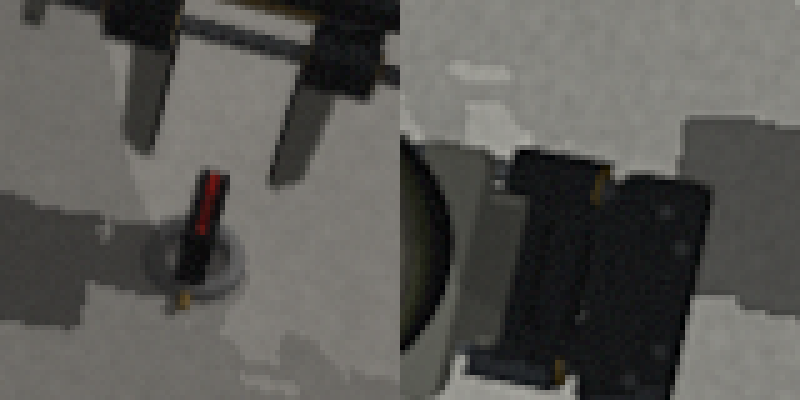

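The bar with its red line at (210,205) is centred between the fingers. Descending.

```bash
python3 -m inch '0 0.25 1.2 0; 0 0.05 1.5 0; 0 0 0.9 0; 0 0 0 0; 0 0 0 0' >/dev/null; python3 go.py 0.46 0.2003 0.0205 169.2
```

```text
t 21.82 tcp [0.4605 0.2004 0.0336] yaw 168.8 tilt 1.48 F [-0.1 -0.5 -0. ] T [ 0.09 -0.18 -0.  ] gap mm 49.9 q7 0.13
shift cm [ 0.02 -0.    1.31]
twist -0.4
shift cm at target yaw 0.05 -0.02 1.31
```

```bash
python3 -m inch '0 0 0.8 0; 0 0 0.4 0; 0 0 0 0; 0 0 0 0' >/dev/null; python3 go.py 0.46 0.2003 0.0205 169.2
```

```text
t 22.32 tcp [0.4605 0.2003 0.0212] yaw 168.8 tilt 1.43 F [-0.6 -0.2  0.7] T [ 0.09 -0.16 -0.  ] gap mm 50.2 q7 0.11
shift cm [ 0.05 -0.01  0.07]
twist -0.4
shift cm at target yaw 0.05 -0.01 0.07
```

```bash
python3 -m inch '0 0 0 0; 0 0 0 0; 0 0 0 0; 0 0 0 0; 0 0 0 0; 0 0 0 0' 0.5 40 >/dev/null; python3 go.py 0.46 0.2003 0.0205 169.2;  python3 -m inch '0 0 -1.5 0; 0 0 -3 0; 0 0 -2.5 0; 0 0 0 0;0 0 0 0' ; python3 go.py 0.5642 -0.0263 0.09 189.7
```

```text
t 23.07 tcp [0.4607 0.2005 0.0217] yaw 168.8 tilt 1.38 F [ 0.1 -0.6 -0.2] T [ 0.06 -0.2  -0.01] gap mm 14.1 q7 0.11
shift cm [ 0.06 -0.03  0.12]
twist -0.4
shift cm at target yaw 0.07 -0.03 0.12
t: 23.7
tcp_pos: [0.4618, 0.2002, 0.0955]
ee_rot: [-0.012, 0.097, 0.995, -0.005]
contact_force: [-0.5, -1.2, -1.0]
finger_gap: 0.148
t 23.70 tcp [0.4618 0.2002 0.0955] yaw 168.8 tilt 1.46 F [-0.5 -1.2 -1. ] T [ 0.05 -0.22 -0.05] gap mm 13.8 q7 0.24
shift cm [-14.45 -20.23   0.48]
twist -20.9
shift cm at target yaw -6.27 -24.05 0.55
```

Ring is held (gap 14 mm). Turn to slot angle and carry.

```bash
python3 -m inch '0 0 0 -10; 0 0 0 -10; 0 0 0 0; -0.6 -2 0 0; -1.3 -5 0 0; -1.3 -5 0 0; -1.3 -5 0 0; -1 -4 0 0; -0.4 -1.8 0 0; 0 0 0 0' >/dev/null; python3 go.py 0.5642 -0.0263 0.09 189.7
```

```text
t 24.95 tcp [ 0.5547 -0.0202  0.0885] yaw -172.0 tilt 1.93 F [-0.7  0.8 -1.3] T [ 0.12 -0.16 -0.01] gap mm 13.9 q7 0.96
shift cm [-0.85 -0.74 -0.17]
twist -1.7
shift cm at target yaw -0.84 -0.76 -0.15
```

```bash
python3 -m inch '-0.6 -0.5 0 -1.7; -0.2 -0.15 0 0; 0 0 0 0; 0 0 0 0' >/dev/null; python3 go.py 0.5642 -0.0263 0.09 189.7
python3 - <<'E'
from h import *
c=read_camera("scene");d=read_camera("top"); cv2.imwrite("pics/r2.png",np.hstack([crop(c,272,175,40,5),crop(d,284,233,40,5)]))
E
```

```text
t 25.45 tcp [ 0.5632 -0.0201  0.0886] yaw -169.9 tilt 1.91 F [ 0.3  0.2 -1.8] T [ 0.09 -0.14 -0.  ] gap mm 13.8 q7 1.00
shift cm [ 0.01 -0.62 -0.14]
twist 0.4
shift cm at target yaw 0.0 -0.62 -0.14
```

View pics/r2.png

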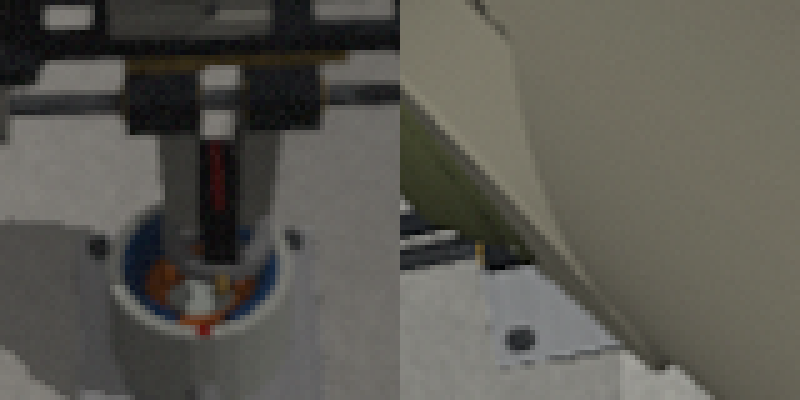

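```bash
python3 -m inch '0 -0.45 0 0; 0 -0.1 0 0; 0 0 0 0; 0 0 0 0' >/dev/null
cat > rg.py <<'E'
from h import *
from scipy.spatial.transform import Rotation as R
s=r.state(); q=s["ee_rot"]; M=R.from_quat([q[1],q[2],q[3],q[0]]).as_matrix(); np.set_printoptions(precision=4,suppress=True)
print("tcp",s["tcp_pos"],"zaxis",M[:,2],"pin-plane centre",s["tcp_pos"]+M[:,2]*.0165, "F",s["contact_force"],"T",s["ft_torque"])
c=read_camera("scene"); z=s["tcp_pos"][2]
hh=cv2.cvtColor(c["frame"],cv2.COLOR_RGB2HSV)
P=proj(c,[s["tcp_pos"]-M[:,2]*.0205]); u,v=map(int,P[0]); print("line proj",P)
m=mask(c,(u-10,v-12,u+10,v+12),lambda h:((h[...,0]<8)|(h[...,0]>170))&(h[...,1]>110)&(h[...,2]>60))
q=np.argwhere(m)[:,::-1]; print(len(q),q.mean(0)); W=cast(c,q,z+.0205); ce=W.mean(0); vv=np.linalg.svd(W-ce)[2][0]; print("line centre",ce,np.degrees(np.arctan2(vv[1],vv[0])))
E
python3 rg.py; python3 go.py 0.5642 -0.0263 0.075 189.7
```

```text
tcp [ 0.5641 -0.0265  0.0887] zaxis [-0.0329 -0.0055 -0.9994] pin-plane centre [ 0.5636 -0.0266  0.0722] F [ 0.4537 -0.6265 -1.077 ] T [ 0.0343 -0.1841  0.0022]
line proj [[271.3463 169.5982]]
0 [nan nan]
t 26.10 tcp [ 0.5641 -0.0265  0.0887] yaw -169.9 tilt 1.91 F [ 0.3  0.  -1.4] T [ 0.07 -0.13  0.08] gap mm 13.8 q7 1.01
shift cm [-0.06  0.01  1.37]
twist 0.4
shift cm at target yaw -0.01 0.01 1.37rg.py:9: RuntimeWarning: Mean of empty slice.
  q=np.argwhere(m)[:,::-1]; print(len(q),q.mean(0)); W=cast(c,q,z+.0205); ce=W.mean(0); vv=np.linalg.svd(W-ce)[2][0]; print("line centre",ce,np.degrees(np.arctan2(vv[1],vv[0])))
  ret = um.true_divide(
Traceback (most recent call last):
  File "rg.py", line 9, in <module>
    q=np.argwhere(m)[:,::-1]; print(len(q),q.mean(0)); W=cast(c,q,z+.0205); ce=W.mean(0); vv=np.linalg.svd(W-ce)[2][0]; print("line centre",ce,np.degrees(np.arctan2(vv[1],vv[0])))
                                                         ~~~~^^^^^^^^^^^^^
  File "h.py", line 4, in cast
    p=cv2.undistortPoints(np.array(uv,float).reshape(-1,1,2),c["K"],np.array(c["D"])).reshape(-1,2)
      ~~~~~~~~~~~~~~~~~~~^^^^^^^^^^^^^^^^^^^^^^^^^^^^^^^^^^^^^^^^^^^^^^^^^^^^^^^^^^^^
cv2.error: OpenCV(4.12.0) /io/opencv/modules/calib3d/src/undistort.dispatch.cpp:347: error: (-215:Assertion failed) CV_IS_MAT(_src) && CV_IS_MAT(_dst) && (_src->rows == 1 || _src->cols == 1) && (_dst->rows == 1 || _dst->cols == 1) && _src->cols + _src->rows - 1 == _dst->rows + _dst->cols - 1 && (CV_MAT_TYPE(_src->type) == CV_32FC2 || CV_MAT_TYPE(_src->type) == CV_64FC2) && (CV_MAT_TYPE(_dst->type) == CV_32FC2 || CV_MAT_TYPE(_dst->type) == CV_64FC2) in function 'cvUndistortPointsInternal'
```

```bash
python3 -m inch '-0.03 0 0.8 0; -0.03 0 0.6 0; 0 0 0.1 0;0 0 0 0' >/dev/null;  python3 go.py 0.5644 -0.0263 0.06 189.7
python3 - <<'E'
from h import *
c=read_camera("scene"); cv2.imwrite("pics/r3.png",crop(c,272,178,36,10))
E
```

```text
t 26.60 tcp [ 0.564  -0.0263  0.0722] yaw -169.9 tilt 1.95 F [ 0.4 -0.9 -1.5] T [ 0.1  -0.18  0.  ] gap mm 13.8 q7 0.99
shift cm [-0.08 -0.01  1.22]
twist 0.4
shift cm at target yaw -0.04 -0.01 1.22
```

View pics/r3.png

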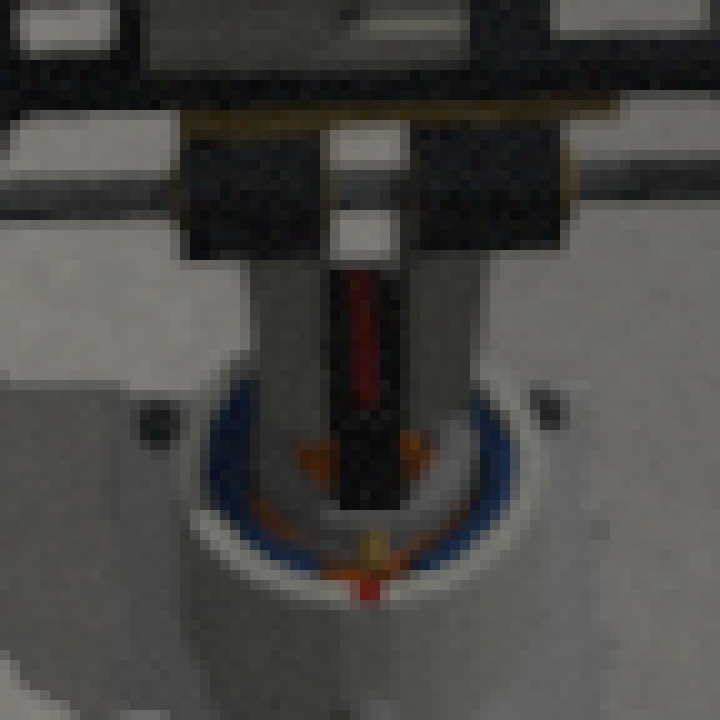

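The pin (377,545) lines up with the slot's red mark (370,590), and the ring is centred between the blue ledges. Going down.

```bash
python3 -m inch '-0.05 0 0.5 0; -0.03 0 0.4 0; 0 0 0.1 0;0 0 0 0' >/dev/null;  python3 go.py 0.5644 -0.0263 0.058 189.7
python3 - <<'E'
from h import *
c=read_camera("scene"); cv2.imwrite("pics/r4.png",crop(c,272,178,36,10))
E
```

```text
t 27.15 tcp [ 0.5647 -0.0262  0.0618] yaw -169.9 tilt 1.91 F [-0.8  0.6  0.9] T [-0.01 -0.13 -0.  ] gap mm 13.9 q7 0.97
shift cm [ 0.02 -0.01  0.38]
twist 0.4
shift cm at target yaw 0.03 -0.01 0.38
```

View pics/r4.png

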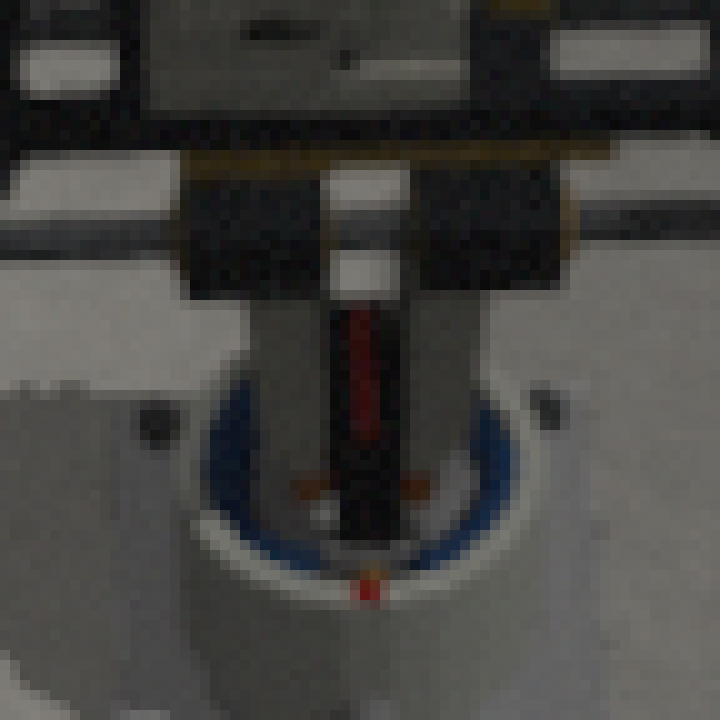

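The ring is in the bore with its pin in the slot. Pressing down about 4 mm.

```bash
python3 -m inch '0 0 0.25 0; 0 0 0.15 0; 0 0 0 0' >/dev/null;  python3 go.py 0.5644 -0.0263 0.0575 189.7
```

```text
t 27.57 tcp [ 0.5649 -0.0262  0.0584] yaw -169.9 tilt 1.86 F [-1.1 -0.4  4.1] T [-0.03  0.11  0.02] gap mm 13.4 q7 0.97
shift cm [ 0.05 -0.    0.09]
twist 0.4
shift cm at target yaw 0.05 -0.01 0.09
```

```bash
python3 -m inch '0 0 0.15 0; 0 0 0 0' >/dev/null;  python3 go.py 0.5644 -0.0263 0.0575 189.7
```

```text
t 27.82 tcp [ 0.5649 -0.0262  0.0571] yaw -169.9 tilt 1.85 F [-0.6 -0.2  5.2] T [-0.06  0.1  -0.04] gap mm 13.6 q7 0.96
shift cm [ 0.05 -0.   -0.04]
twist 0.4
shift cm at target yaw 0.05 -0.0 -0.04
```

```bash
python3 -m inch '0 0 0.08 0; 0 0 0 5; 0 0 0.02 8; 0 0 0.02 8; 0 0 0 0' >/dev/null;  python3 go.py 0.5644 -0.0263 0.0565 113.7
```

```text
t 28.45 tcp [ 0.5654 -0.0256  0.0564] yaw 168.5 tilt 1.76 F [-1.1 -0.9  4.1] T [-0.17  0.08  0.03] gap mm 13.5 q7 0.67
shift cm [ 0.08 -0.09 -0.01]
twist 54.8
shift cm at target yaw -0.03 -0.12 -0.01
```

```bash
python3 -m inch '0.05 -0.05 0.02 8; 0 0 0.02 8; 0 0 0 0' >/dev/null;  python3 go.py 0.5644 -0.0263 0.0565 113.7
```

```text
t 28.82 tcp [ 0.5648 -0.0256  0.0562] yaw 152.4 tilt 1.74 F [-0.9 -0.2  5.4] T [-0.07  0.03  0.01] gap mm 13.6 q7 0.45
shift cm [ 0.01 -0.08 -0.03]
twist 38.7
shift cm at target yaw -0.05 -0.07 -0.03
```

```bash
python3 -m inch '0 -0.05 0.02 8; 0 0 0.02 8; 0 0 0 0' >/dev/null;  python3 go.py 0.5644 -0.0263 0.0565 113.7
```

```text
t 29.20 tcp [ 0.5644 -0.0258  0.056 ] yaw 136.3 tilt 1.74 F [-0.3 -1.   4.9] T [-0.09 -0.02  0.  ] gap mm 13.4 q7 0.25
shift cm [-0.03 -0.04 -0.05]
twist 22.6
shift cm at target yaw -0.05 -0.02 -0.05
```

```bash
python3 -m inch '0 -0.03 0 8; 0 0 0 8; 0 0 0 0' >/dev/null;  python3 go.py 0.5644 -0.0263 0.0565 113.7
python3 - <<'E'
from h import *
c=read_camera("scene"); cv2.imwrite("pics/r5.png",crop(c,272,178,36,10))
E
```

```text
t 29.57 tcp [ 0.5639 -0.0259  0.0561] yaw 120.3 tilt 1.78 F [-0.2 -0.8  5.2] T [-0.07 -0.12 -0.03] gap mm 13.6 q7 0.05
shift cm [-0.06  0.02 -0.04]
twist 6.6
shift cm at target yaw -0.06 0.03 -0.04
```

View pics/r5.png

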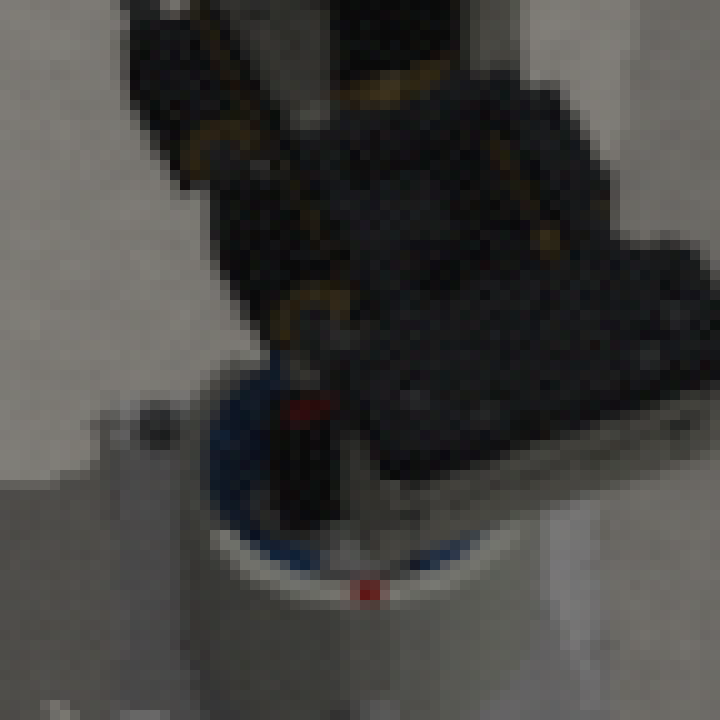

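The ring has turned with the gripper, and the slot is empty at (370,570). The last degrees go to the stop.

```bash
python3 -m inch '0 0 0 4; 0 0 0 3; 0 0 0 2; 0 0 0 0' ;  python3 go.py 0.5644 -0.0263 0.0565 113.7
```

```text
t: 30.12
tcp_pos: [0.5635, -0.026, 0.0561]
ee_rot: [-0.012, 0.56, 0.828, -0.011]
contact_force: [-0.2, -1.1, 5.7]
finger_gap: 0.149
t 30.12 tcp [ 0.5635 -0.026   0.0561] yaw 111.8 tilt 1.83 F [-0.2 -1.1  5.7] T [-0.08  0.13  0.56] gap mm 13.8 q7 -0.05
shift cm [-0.06  0.07 -0.04]
twist -1.9
shift cm at target yaw -0.06 0.07 -0.04
```

Torque of 0.56 N m: it is at the stop. I'll let go and retreat straight up.

```bash
python3 -m inch '0 0 -0.05 -1; 0 0 0 0; 0 0 0 0; 0 0 0 0' 3.5;  python3 go.py; python3 -m inch '0 0 -0.5 0; 0 0 -1.5 0; 0 0 -3 0; 0 0 -4 0; 0 0 -4 0; 0 0 0 0' ; python3 go.py 0.56 -0.3 0.25
python3 - <<'E'
from h import *
c=read_camera("scene"); cv2.imwrite("pics/r6.png",crop(c,272,178,36,10))
E
```

```text
t: 30.62
tcp_pos: [0.5634, -0.0259, 0.0557]
ee_rot: [-0.013, 0.551, 0.834, -0.01]
contact_force: [-0.1, -0.9, -0.5]
finger_gap: 0.372
t 30.62 tcp [ 0.5634 -0.0259  0.0557] yaw 113.1 tilt 1.87 F [-0.1 -0.9 -0.5] T [-0.02 -0.17 -0.02] gap mm 34.6 q7 -0.04
t: 31.38
tcp_pos: [0.568, -0.0248, 0.1939]
ee_rot: [-0.012, 0.551, 0.834, -0.01]
contact_force: [0.4, -0.1, -0.2]
finger_gap: 0.379
t 31.38 tcp [ 0.568  -0.0248  0.1939] yaw 113.1 tilt 1.77 F [ 0.4 -0.1 -0.2] T [-0.05 -0.11 -0.  ] gap mm 35.3 q7 0.07
shift cm [-24.94 -11.71  -5.49]
```

View pics/r6.png

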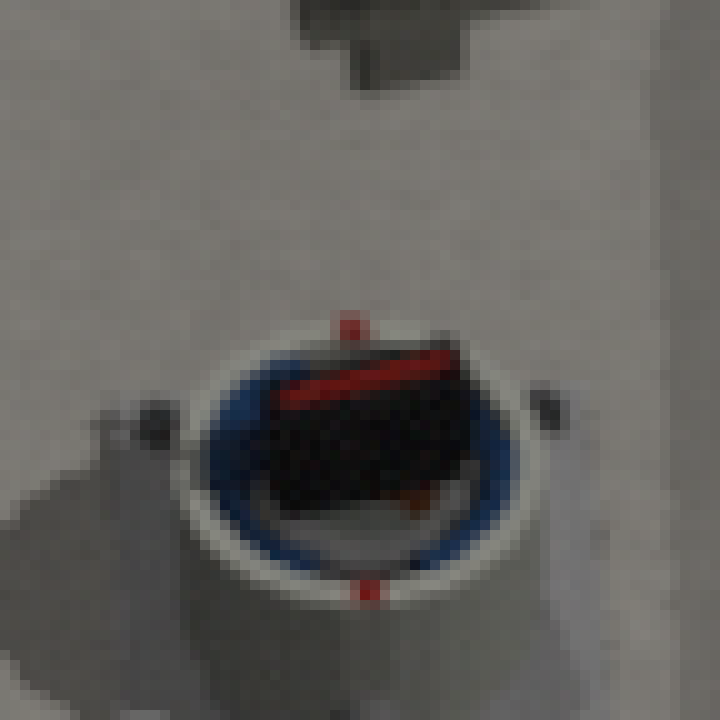

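The ring stays in place after release, with its red line running from (280,395) to (460,360). I'll measure it and compare the dishes with the first picture.

```bash
python3 - <<'E'
from h import *
c=read_camera("scene"); f=lambda h:((h[...,0]<8)|(h[...,0]>172))&(h[...,1]>130)&(h[...,2]>60)
m=mask(c,(262,174,286,184),f); q=np.argwhere(m)[:,::-1]
for z in(.0785,.082):
    W=cast(c,q,z); ce=W.mean(0); v=np.linalg.svd(W-ce)[2][0]; print(len(q),z,ce.round(4),np.degrees(np.arctan2(v[1],v[0])),"len",np.ptp((W-ce)@v))
a=cv2.imread("pics/scene0.png")[:,:,::-1].astype(int)
for n,(u,v) in dict(red=(395,245),yel=(326,281),cream=(222,276)).items():
    def sat(I): 
        h=cv2.cvtColor(I[v-25:v+25,u-32:u+32].astype(np.uint8),cv2.COLOR_RGB2HSV); return np.argwhere(h[...,1]>55).mean(0)
    print(n,sat(a)-sat(c["frame"]))
E
python3 go.py
```

```text
39 0.0785 [ 0.5622 -0.0248  0.0785] -64.53278392890405 len 0.03406977971800687
39 0.082 [ 0.5652 -0.0244  0.082 ] -64.53278392890412 len 0.03392235875246355
red [0.00802359 0.00973643]
yel [ 0.01871653 -0.07282446]
cream [-4.125  5.25 ]
t 31.48 tcp [ 0.5664 -0.0252  0.191 ] yaw 113.1 tilt 2.03 F [-0.3  0.9 -0.5] T [-0.04 -0.18 -0.03] gap mm 34.7 q7 0.07
```

```bash
python3 -m inch '0 0 -1 0; 0 0 0 0; 0 0 0 0; 0 0 0 0; 0 0 0 0; 0 0 0 0; 0 0 0 0; 0 0 0 0' >/dev/null
python3 - <<'E'
from h import *
c=read_camera("scene"); cv2.imwrite("pics/end.png",c["frame"][:,:,::-1])
a=cv2.imread("pics/scene0.png")[:,:,::-1]; cv2.imwrite("pics/cr.png",np.hstack([crop({"frame":a},222,276,28,6),crop(c,222,276,28,6)]))
f=lambda h:((h[...,0]<8)|(h[...,0]>172))&(h[...,1]>130)&(h[...,2]>60)
q=np.argwhere(mask(c,(262,174,286,184),f))[:,::-1];W=cast(c,q,.0785); v=np.linalg.svd(W-W.mean(0))[2][0]; print(W.mean(0),np.degrees(np.arctan2(v[1],v[0])))
E
python3 go.py
```

```text
[ 0.5623993  -0.02487476  0.0785    ] -64.03382047853117
t 32.52 tcp [ 0.565  -0.0251  0.1986] yaw 113.1 tilt 2.37 F [ 0.5  0.1 -0.5] T [-0.02 -0.19 -0.01] gap mm 35.0 q7 0.08
```

View pics/end.png

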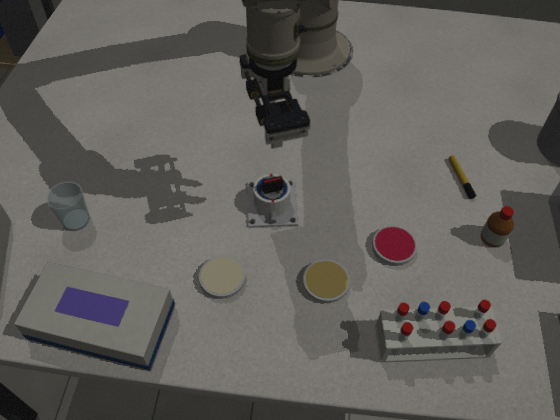

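View pics/cr.png

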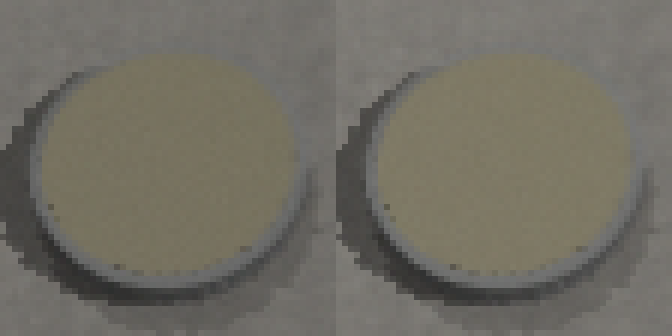

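The three dishes have not moved: red at (395,245), yellow at (326,281), cream at (222,276). The ring sits in the housing at (272,185), still turned home, and the gripper is clear. Handing in.

```bash
python3 -c "
from station import r
print(r.sign_off())"
```

```text
the job is handed in; nothing more can be done
None
```

The housing is loaded and the job was handed in at about 32.6 s; the sign-off gave no verdict. I dropped the filter in first, then the spacer. The spacer needed one regrasp because the first grip was too high. I then put the steel ring in through the slots, pressed it down about 5–6 mm (the advice was 4 to 4.5) and turned it clockwise to the stop, where the wrist read 0.56 N·m.

**Checks after release:**
- **Ring lock:** It was still turned about 74° (1.29 rad) from the slots a second after I let go. The camera puts its centre about 2 mm from the housing axis, which is within the calibration error.
- **Stack:** The filter and the spacer each looked flat when they went in. They are hidden under the ring now, and I could not read how far the seat is pressed down.
- **Dishes:** The red and yellow dishes moved less than 0.1 pixel. The automatic check on the cream dish showed a shift of several pixels. Before and after pictures show it has not moved, so I put that down to a poor colour threshold.
- **Tool tilt:** The gripper drifted to about 2° off vertical during the run, and I found no contact problem from it.

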